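# Snap the food box lid shut

## Robot

A 7-joint arm with a two-finger parallel gripper is mounted at the origin on the work surface. World frame = base frame: x ahead of the robot, y to its left, z up, the work surface at z = 0. Lengths are in m, angles in rad, forces in N, time in s.
With the tool pointing down it reaches from about 0.425 to 1.025 m from the base axis. Payload 3.6 kg.
Tool frame: the origin (TCP) lies midway between the tips of the shut fingers; the grasp point (between the pads) lies 19 mm behind it; z points along the fingers, y is the line along which they close (so a half turn about z gives the same grasp; the last joint's range is limited). The gripper opens to 85 mm and grips with 20 to 120 N. Pads are 22 mm wide; open, the fingers measure 114 mm over their backs; the gripper's body (76 mm by 85 mm) begins 54 mm behind the grasp point. The pads swing forward as they close: fully open they stand 13 mm farther back than shut.
Start: joints at [-1.391, 0.591, 0.048, 1.609, -0.033, 0.943, -0.034], TCP at [0.195, 0.698, 0.231] pointing down, gripper open.
Joint ranges: [-2.69, 2.69], [-0.47, 2.24], [-1.27, 1.36], [0.19, 2.51], [-1.53, 4.68], [0.08, 2.07], [-3.09, 3.09]. Speed limits (rad/s): [2.57, 2.57, 3.14, 3.14, 3.14, 3.14, 3.14].

## Interface

Orientations are given as a unit quaternion [x, y, z, w].
In Python, from workcell import manip, optics gives the robot as it stands.
- The arm moves only by the tool jog_arm, never from a script. Its argument "steps" is text: rows parted by semicolons, each of 6 numbers parted by spaces: the shift along the tool's x, y, z in cm, then the turn, a rotation vector about the tool's x, y, z in rad. In form: tx ty tz rx ry rz; .... A call has 1 to 12 rows; each row is the pose to reach, as a shift and turn from the pose commanded when the call began, along the tool's axes at that moment; what a row does not reach only later rows make up. A row lasts 1/10 s, in which the tool goes at most 50 mm and 8.59 degrees, less where a joint would pass 70% of its speed; a pose out of reach is approached as far as the arm can. A call with a gripper value outside its range is refused whole. "fingers" is the finger opening in cm, from 0 to 8.54, set as the call begins (left out, the last holds). The fingers move at their own pace and stop on an object; the grip force is fixed at half the most. Time passes only in rows, so rows that repeat a pose let the fingers close. It gives the time, the measured TCP pose, the force, the opening and the grip force at its end, in the units of the state.
- manip.read_state(): the state, without advancing time (a new reading comes with each control period).
- optics.camera(name): name is "scene" or "top" or "wrist"; returns a dict with "pixels" (480x640x3 uint8, blue, green, red), "fx", "fy", "cx", "cy" (pixels), "k1" (the pictures are not rectified: a ray, as slopes to the right and down, at radius r is drawn at 1 + k1 r^2 times it, then the intrinsics apply), "world_to_cam" (4x4, takes a point from world to camera coordinates). Camera axes: x right, y down, z forward; pixel columns grow to the right and rows downward; lengths in m; the calibration is good to about 2 mm. A picture is of the moment at which its call begins. There is no depth.
- manip.job_done(): hands the job in; it is judged then, once.
The state is a dict: "time_s": time; "qpos": joint angles; "qd": joint speeds; "effort": joint torques, N m; "tcp_pos": TCP position; "ee_rot": TCP orientation; "wrist_force": force on the tool from outside, world axes, zero at the start; "ft_torque": the same for the moment, N m; "grip_width": finger opening in m; "finger_force": force on a finger pad.
Only numpy, scipy, OpenCV 4.12 (cv2) and the standard library are available. Lean on these libraries where they do the work, as an engineer would, in place of code of your own. Each camera call takes 0.05 s, during which the arm holds its last target. There are 200 camera calls.

## Task

Press round the rim of the food box's blue lid with the fingertips, one side after another, until all four sections have clicked shut and lie flush. Only press: pick nothing up, and leave the mug, the bottle and the spoon standing and lying where they are.

Things in the scene. Friction and masses are not known exactly. Their poses are not given: they have to be found in the camera images.
- food_box: Food box of limes: teal tub 112 x 152 mm (x by y) with a blue lid 136 x 176 mm, 88 mm high when shut, held fast to the table by a thin black sticky mat. Origin: centre of its underside; x across, y along its length, z up. Round the sunken dark-blue lid panel (6.5 mm below the shut rim), over a white seal, are four hinged rim sections, one a side, all up at the start.
- rim_near (a joint): The near (-x of the box) section of the lid's rim: light-blue flap 174 mm long, along a long side, 28 mm from hinge (inner edge) to free outer edge, 5 mm thick. Radians: 0 = sprung up (outer edge 9 mm high), 0.32 = clicked shut, flush. Over-centre snap: resists with 6 to 10 N at once (less at the outer edge, more near the hinge), fading to nothing at 0.16, then snaps shut and stays; a half press springs back.
- rim_near_press (a point): Press point of that section: top face, on the dark-blue thumb mark at mid-length, 18 mm out from the hinge, 10 mm in from the outer edge (58 mm from the box's centre for near/far, 78 mm for left/right, when shut); moves with the flap: about 93 mm above the table when up, 88 mm when shut.
- rim_far (a joint): The far (+x of the box) section of the lid's rim: light-blue flap 174 mm long, along a long side, 28 mm from hinge (inner edge) to free outer edge, 5 mm thick. Radians: 0 = sprung up (outer edge 9 mm high), 0.32 = clicked shut, flush. Over-centre snap: resists with 6 to 10 N at once (less at the outer edge, more near the hinge), fading to nothing at 0.16, then snaps shut and stays; a half press springs back.
- rim_far_press (a point): Press point of that section: top face, on the dark-blue thumb mark at mid-length, 18 mm out from the hinge, 10 mm in from the outer edge (58 mm from the box's centre for near/far, 78 mm for left/right, when shut); moves with the flap: about 93 mm above the table when up, 88 mm when shut.
- rim_left (a joint): The left (+y of the box) section of the lid's rim: light-blue flap 78 mm long, at a short end, 28 mm from hinge (inner edge) to free outer edge, 5 mm thick. Radians: 0 = sprung up (outer edge 9 mm high), 0.32 = clicked shut, flush. Over-centre snap: resists with 6 to 10 N at once (less at the outer edge, more near the hinge), fading to nothing at 0.16, then snaps shut and stays; a half press springs back.
- rim_left_press (a point): Press point of that section: top face, on the dark-blue thumb mark at mid-length, 18 mm out from the hinge, 10 mm in from the outer edge (58 mm from the box's centre for near/far, 78 mm for left/right, when shut); moves with the flap: about 93 mm above the table when up, 88 mm when shut.
- rim_right (a joint): The right (-y of the box) section of the lid's rim: light-blue flap 78 mm long, at a short end, 28 mm from hinge (inner edge) to free outer edge, 5 mm thick. Radians: 0 = sprung up (outer edge 9 mm high), 0.32 = clicked shut, flush. Over-centre snap: resists with 6 to 10 N at once (less at the outer edge, more near the hinge), fading to nothing at 0.16, then snaps shut and stays; a half press springs back.
- rim_right_press (a point): Press point of that section: top face, on the dark-blue thumb mark at mid-length, 18 mm out from the hinge, 10 mm in from the outer edge (58 mm from the box's centre for near/far, 78 mm for left/right, when shut); moves with the flap: about 93 mm above the table when up, 88 mm when shut.
- cup: Green plastic mug, 74 mm wide and 90 mm high, with a handle. Origin: centre of its underside, z up. Bystander.
- bottle: Green glass bottle with a yellow cap, 60 mm wide, 170 mm high. Origin: centre of its underside, z up. Bystander.
- spoon: Wooden spoon, 240 mm long, lying on the table. Origin on its underside, near the middle; x along its length. Bystander.
Not all that is in view belongs to the job. There is more than one size of the food_box; the job needs the larger.

How it is judged:
By the outcome, as a careful person would: the job done as asked, in the order asked, and still so for the second after the job is handed in, with the robot touching nothing.
It also fails if it takes over 46 s, if anything falls off the work surface, if the arm or the gripper's body presses on something with over 40 N, if the wrist force passes 120 N, or if a joint passes its speed limit or range.

## Working session

There is one attempt and no reset: what is moved stays moved. The work goes in short steps, Python scripts to look and compute and a tool call to move; the robot and the scene stay as the last step left them, time stands still between calls to the robot, and variables do not carry over. Pictures are saved under pics/ and viewed, at most 10 in all, crops included, and the job is handed in when it is done.

Besides the shell and the picture viewer there is one more tool, called after ">>>" as name(argument=value, ...), one argument or row to a line, values as JSON. jog_arm: Moves the arm, as the interface text tells. Its arguments: {"type":"object","properties":{"steps":{"type":"string"},"fingers":{"type":"number"}},"required":["steps"]}

```bash
mkdir -p pics
python3 - <<'E'
from workcell import manip, optics
import cv2,numpy as np,pickle
d={}
for n in("scene","top"):
    c=optics.camera(n);d[n]=c;cv2.imwrite(f"pics/{n}0.png",c["pixels"])
    print(n,c["fx"],c["fy"],c["cx"],c["cy"],c["k1"],np.round(c["world_to_cam"],3).tolist())
pickle.dump(d,open("d.pkl","wb"))
s=manip.read_state();print(s)
E
```

```text
scene 536.9073645980283 536.9073645980283 313.38182913739115 239.07266361171926 -0.09390260992612327 [[0.407, 0.913, -0.018, -0.261], [0.676, -0.314, -0.667, -0.272], [-0.615, 0.26, -0.745, 1.43], [0.0, 0.0, 0.0, 1.0]]
top 540.9224895343951 540.9224895343951 323.14640526618376 241.45970149460152 -0.13936738070191315 [[0.0, -1.0, -0.028, 0.062], [-0.996, 0.002, -0.084, 0.508], [0.084, 0.028, -0.996, 1.062], [0.0, 0.0, 0.0, 1.0]]
{'time_s': 0.1, 'qpos': array([-1.39150604,  0.5920171 ,  0.04833194,  1.6097262 , -0.0332706 ,
        0.94270897, -0.03370364]), 'qd': array([-0.00185158, -0.00215879,  0.00012365, -0.00403808, -0.00225748,
        0.0014399 ,  0.00211865]), 'effort': array([ 4.51549713e-03, -5.49993861e+01,  1.55294828e+00, -1.98823643e+01,
        9.70164256e-03,  3.84479557e-03, -9.59427268e-06]), 'tcp_pos': array([0.19513882, 0.69745061, 0.23025134]), 'ee_rot': array([ 1.35937810e-01,  9.90716839e-01, -1.02565414e-03, -6.31022046e-05]), 'wrist_force': array([-0.28731382, -0.0311845 ,  0.00514456]), 'ft_torque': array([-0.03094905,  0.01101951, -0.02575614]), 'finger_force': 0.0, 'grip_width': 0.08535485817220931}
```

View pics/top0.png

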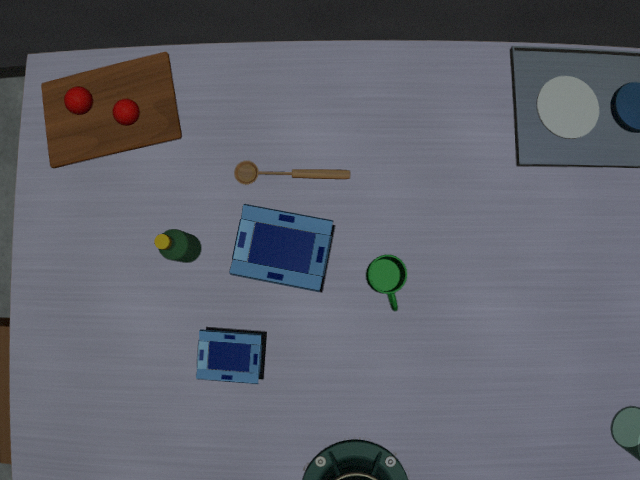

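View pics/scene0.png

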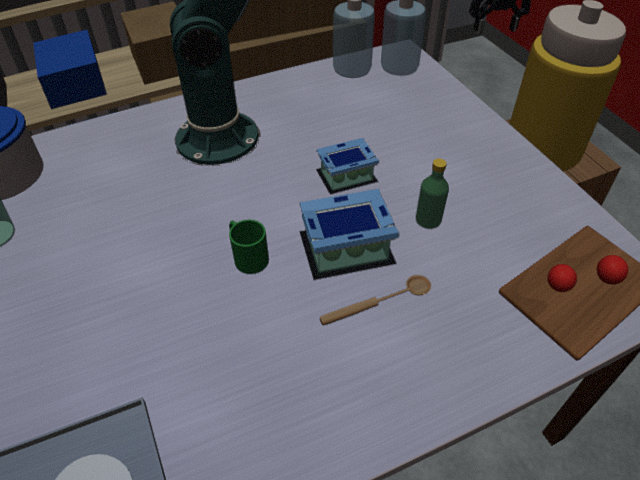

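The top view shows the larger box centred at about (283,248). Its four dark thumb marks are near (287,217), (242,239), (275,276) and (320,254). The smaller box is at (230,356), the bottle at (175,245), the mug at (386,273) and the spoon at (290,174).

```bash
cat > h.py <<'E'
import numpy as np,cv2
def ray(c,px,z):
    K=np.array([[c["fx"],0,c["cx"]],[0,c["fy"],c["cy"]],[0,0,1]])
    p=cv2.undistortPoints(np.array([[px]],float),K,np.array([c["k1"],0,0,0,0]))[0,0]
    W=np.array(c["world_to_cam"]);R,t=W[:3,:3],W[:3,3]
    o=-R.T@t;d=R.T@np.array([p[0],p[1],1]);return o+d*(z-o[2])/d[2]
E
python3 - <<'E'
import pickle,cv2,numpy as np
from h import ray
d=pickle.load(open("d.pkl","rb"))
for n,roi in(("top",(225,340,200,296)),("scene",(295,402,188,245))):
    c=d[n];b=c["pixels"].astype(int);x0,x1,y0,y1=roi
    hsv=cv2.cvtColor(c["pixels"],cv2.COLOR_BGR2HSV)
    m=cv2.inRange(hsv,(105,150,40),(130,255,140))
    q=np.zeros_like(m);q[y0:y1,x0:x1]=m[y0:y1,x0:x1]
    k,l,s,ce=cv2.connectedComponentsWithStats(q)
    for i in range(1,k):
        if s[i,4]>15:print(n,s[i].tolist(),ce[i].round(1),ray(c,ce[i],.093 if s[i,4]<400 else .0815).round(4))
    if n=="top":
        for nm,px,z in(("bottle",(162,242),.17),("cup",(386,270),.09)):print(nm,ray(c,px,z).round(3))
E
```

```text
top [279, 214, 16, 9, 99] [286.3 217.9] [0.5468 0.1292 0.093 ]
top [248, 223, 67, 51, 2480] [281.5 247.6] [0.4914 0.139  0.0815]
top [238, 232, 8, 15, 83] [241.5 239.2] [0.5066 0.2139 0.093 ]
top [316, 246, 9, 17, 101] [319.9 254.3] [0.4779 0.0656 0.093 ]
top [267, 272, 17, 9, 102] [274.9 275.7] [0.4379 0.1499 0.093 ]
bottle [0.495 0.342 0.17 ]
cup [ 0.449 -0.058  0.09 ]
scene [334, 196, 14, 6, 60] [340.4 198.6] [0.4394 0.1533 0.093 ]
scene [317, 205, 62, 33, 1344] [346.7 221. ] [0.4939 0.1415 0.0815]
scene [379, 205, 9, 11, 58] [382.8 210.4] [0.5081 0.2172 0.093 ]
scene [308, 219, 8, 11, 56] [311.5 223.5] [0.4798 0.0688 0.093 ]
scene [348, 234, 15, 5, 41] [355.  236.4] [0.5481 0.1325 0.093 ]
```

Both views agree to about 3 mm. The marks, in metres, are near (0.439,0.152), left (0.507,0.216), far (0.548,0.131) and right (0.479,0.067). I'm going to the left one first, high up with the fingers shut.

>>> jog_arm(
  steps="-4 -3.5 0 0 0 0;-8 -7 0 0 0 0;-12 -10.6 0 0 0 0;-16 -14.1 0 0 0 0;-20 -17.7 0 0 0 0;-24 -21.2 0 0 0 0;-28 -24.7 0 0 0 0;-32 -28.3 0 0 0 0;-36 -31.8 0 0 0 0;-40 -35.3 0 0 0 0;-43 -38 0 0 0 0;-43 -38 0 0 0 0",
  fingers=0,
)

```text
time_s: 1.3
tcp_pos: [0.5094, 0.2107, 0.2313]
ee_rot: [0.139, 0.99, -0.001, 0.001]
wrist_force: [1.1, 0.8, 0.4]
grip_width: 0.0001
finger_force: 0.0
```

>>> jog_arm(
  steps="0 0 4 0 0 0;0 0 8 0 0 0;0 0 11 0 0 0;0 0 11 0 0 0;0 0 11 0 0 0",
)

```text
time_s: 1.8
tcp_pos: [0.507, 0.2163, 0.1212]
ee_rot: [0.136, 0.991, -0.0, -0.0]
wrist_force: [-0.5, -0.1, 1.7]
grip_width: -0.0
finger_force: 0.0
```

Run:
```python
from workcell import manip, optics
import cv2,numpy as np
a=optics.camera("top")["pixels"][190:310,200:360];b=optics.camera("scene")["pixels"][150:280,270:430]
cv2.imwrite("pics/c1.png",np.hstack([cv2.resize(a,(400,300)),cv2.resize(b,(400,300))]))
s=manip.read_state();print(s["tcp_pos"],s["ee_rot"],s["wrist_force"])
```

```text
[0.5082158  0.21699028 0.12283407] [1.35920562e-01 9.90718670e-01 8.03717519e-04 1.21311885e-03] [-0.11984921  0.3014122   1.09638584]
```

View pics/c1.png

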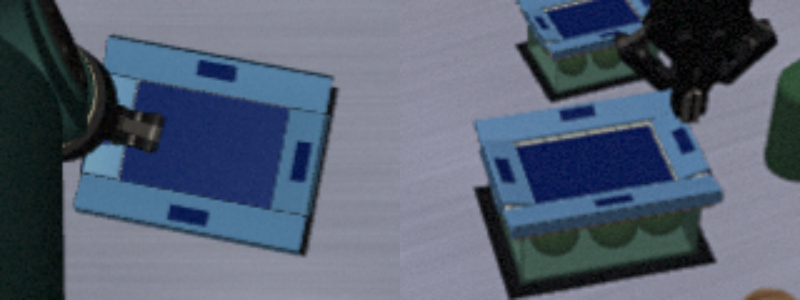

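Run:
```python
import pickle,cv2,numpy as np
d=pickle.load(open("d.pkl","rb"))
for n in d:
    c=d[n];W=c["world_to_cam"];K=np.array([[c["fx"],0,c["cx"]],[0,c["fy"],c["cy"]],[0,0,1]])
    P=np.array([[.508,.217,z] for z in(.122,.142,.195,.23,.3)])
    P=np.vstack([P,[[.508-.0,.217-.04,.195]]])
    print(n,cv2.projectPoints(P,cv2.Rodrigues(W[:3,:3])[0],W[:3,3],K,np.array([c["k1"],0,0,0.]))[0][:,0].round(0).tolist())
```

```text
scene [[384.0, 200.0], [385.0, 193.0], [387.0, 173.0], [388.0, 159.0], [392.0, 128.0], [368.0, 179.0]]
top [[237.0, 237.0], [235.0, 236.0], [229.0, 233.0], [225.0, 231.0], [215.0, 226.0], [252.0, 233.0]]
```

The scene view puts the fingertip at (386,200), against a predicted (384,200), so the TCP is over the left mark. In the top view the gripper's linkage hides the tip. Pressing now.

>>> jog_arm(
  steps="0 0 1.5 0 0 0;0 0 2.4 0 0 0;0 0 2.8 0 0 0;0 0 3.1 0 0 0;0 0 3.4 0 0 0;0 0 3.4 0 0 0;0 0 3.4 0 0 0;0 0 3.4 0 0 0",
)

```text
time_s: 2.7
tcp_pos: [0.5077, 0.2169, 0.0881]
ee_rot: [0.136, 0.991, 0.001, 0.001]
wrist_force: [-0.7, 0.8, 6.4]
grip_width: 0.0005
finger_force: 2.8
```

>>> jog_arm(
  steps="0 0 0.2 0 0 0;0 0 0.4 0 0 0;0 0 0.4 0 0 0;0 0 0.4 0 0 0",
)

```text
time_s: 3.1
tcp_pos: [0.5077, 0.2169, 0.0878]
ee_rot: [0.136, 0.991, 0.001, 0.001]
wrist_force: [-7.3, -1.8, 35.3]
grip_width: 0.0001
finger_force: 17.9
```

>>> jog_arm(
  steps="0 0 -2 0 0 0;0 0 -4 0 0 0;1.6 -2.7 -4 0 0 0;3.3 -5.4 -4 0 0 0;4.9 -8.1 -4 0 0 0;4.9 -8.1 -4 0 0 0;4.9 -8.1 -2.5 0 0 0;4.9 -8.1 -1.2 0 0 0;4.9 -8.1 -0.7 0 0 0;4.9 -8.1 -0.3 0 0 0;4.9 -8.1 0 0 0 0;4.9 -8.1 0 0 0 0",
)

```text
time_s: 4.3
tcp_pos: [0.4383, 0.1518, 0.0876]
ee_rot: [0.136, 0.991, 0.001, 0.0]
wrist_force: [-9.8, -1.9, 51.1]
grip_width: 0.0004
finger_force: 25.5
```

>>> jog_arm(
  steps="0 0 0 0 0 0;0 0 0 0 0 0",
)

```text
time_s: 4.5
tcp_pos: [0.4383, 0.1518, 0.0876]
ee_rot: [0.136, 0.991, 0.001, 0.0]
wrist_force: [-10.1, -1.9, 50.4]
grip_width: -0.0
finger_force: 25.2
```

Near is flush at 0.0876. Next is right, pressed a little more lightly.

>>> jog_arm(
  steps="0 0 -2 0 0 0;0 0 -4 0 0 0;-2 -2.4 -4 0 0 0;-4.1 -4.7 -4 0 0 0;-6.1 -7.1 -4 0 0 0;-6.1 -7.1 -4 0 0 0;-6.1 -7.1 -2.5 0 0 0;-6.1 -7.1 -1.2 0 0 0;-6.1 -7.1 -0.7 0 0 0;-6.1 -7.1 -0.4 0 0 0;-6.1 -7.1 -0.2 0 0 0;-6.1 -7.1 -0.2 0 0 0",
)

```text
time_s: 5.7
tcp_pos: [0.4776, 0.0671, 0.0879]
ee_rot: [0.136, 0.991, 0.0, -0.0]
wrist_force: [-5.1, -1.2, 26.3]
grip_width: 0.0001
finger_force: 13.0
```

>>> jog_arm(
  steps="0 0 -2 0 0 0;0 0 -4 0 0 0;-1.7 2.7 -4 0 0 0;-3.3 5.4 -4 0 0 0;-5 8 -4 0 0 0;-5 8 -4 0 0 0;-5 8 -2.5 0 0 0;-5 8 -1.2 0 0 0;-5 8 -0.7 0 0 0;-5 8 -0.3 0 0 0;-5 8 0 0 0 0;-5 8 0 0 0 0",
)

```text
time_s: 6.9
tcp_pos: [0.5471, 0.13, 0.0879]
ee_rot: [0.136, 0.991, 0.0, -0.0]
wrist_force: [-4.9, -1.4, 23.0]
grip_width: 0.0001
finger_force: 11.3
```

>>> jog_arm(
  steps="0 0 -3 0 0 0;0 0 -7 0 0 0;0 0 -11 0 0 0;0 0 -15 0 0 0;3 3 -17 0 0 0;6 6 -17 0 0 0;9 9 -17 0 0 0;12 12 -17 0 0 0;15 15 -17 0 0 0;18 18 -17 0 0 0;21 21 -17 0 0 0;24 24 -17 0 0 0",
)

```text
time_s: 8.1
tcp_pos: [0.3793, 0.4265, 0.2549]
ee_rot: [0.136, 0.991, -0.001, -0.0]
wrist_force: [0.3, 0.8, 0.9]
grip_width: -0.0001
finger_force: 0.0
```

>>> jog_arm(
  steps="3 3 0 0 0 0;6 6 0 0 0 0;9 9 0 0 0 0;12 12 0 0 0 0;12 12 0 0 0 0;12 12 0 0 0 0",
)

```text
time_s: 8.7
tcp_pos: [0.2961, 0.5741, 0.2545]
ee_rot: [0.135, 0.991, -0.001, -0.0]
wrist_force: [0.2, -0.7, 0.2]
grip_width: 0.0001
finger_force: 0.0
```

Run:
```python
from workcell import manip, optics
import cv2,numpy as np
a=optics.camera("top")["pixels"][130:330,140:410];b=optics.camera("scene")["pixels"][175:285,285:415]
cv2.imwrite("pics/c2.png",np.hstack([cv2.resize(a,(390,300)),cv2.resize(b,(410,347),interpolation=2)[:300]]))
s=manip.read_state();print(s["time_s"],s["tcp_pos"],s["wrist_force"])
```

```text
8.8 [0.29857067 0.57212518 0.25473537] [ 0.39486557 -1.29071862  0.11960517]
```

View pics/c2.png

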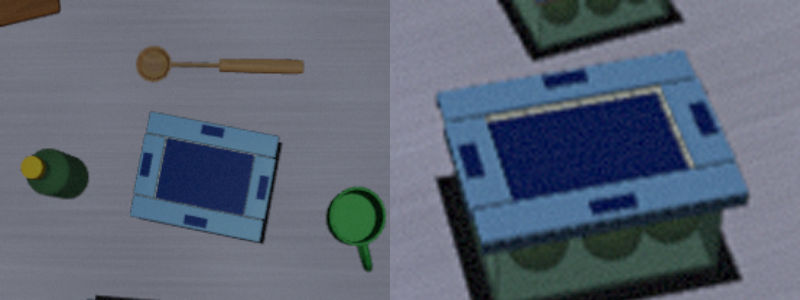

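All four sections look flush: the rim is continuous in both views, with marks in the crop at (565,78), (704,118), (613,203) and (470,160). The bottle, mug and spoon are where they were.

```bash
python3 -c "
from workcell import manip
print(manip.job_done())"
```

```text
the job is handed in; nothing more can be done
None
```

I pressed all four rim sections of the larger food box down to a firm stop at shut height (about 88 mm) and handed the job in at about 9 s; the last pictures show them flush, and the mug, bottle and spoon undisturbed.

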